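# Wedge a plaster model tight in the trimming clamp

## Task

Clamp the plaster model for trimming: take the large tapered gib key (not the thin small one, nor the plain parallel bar), lay it thin end first in the keyway between the clamp's abutment and its sliding jaw, and tap it in until the jaw grips the model tight against the fence. Leave the key there, flat on the clamp's bed, and let go.

Things in the scene. Friction and masses are not known exactly. Their poses are not given: they have to be found in the camera images.
- key: Large steel gib key, 121 long (mm), lying flat. Origin: under the centre of its head (x ±18, y ±15, 34 high, parallel sides to grip). Shank ahead to the thin end at x = +103, 26 high, width 30 tapering to 13; its +y side is straight (y = +15), the taper on -y. z up. 0.15-0.25 kg. Look-alikes, unlisted: thin key 95 long, head 14 wide; parallel bar 121 x 20 x 26, no head.
- clamp: Fixed grey-green clamp (mm). Origin: counter height, mouth of keyway. +x: drive direction, +y left, z up. Bed top z = 12; its tongue (x -135..0, y -25..35) carries the key. Keyway x 0..60, walls 28 high, bevelled 6 at mouth: left abutment face y = +15; jaw right, 20-22 off at mouth, narrowing 1 in 5. Key tight: same axes, origin near (-38, 0, 12). Model fence face y = -94.
- jaw: Steel jaw of the clamp, 60 x 37 x 28 mm. Frame parallel to the clamp's; slides to -y with 6 N friction: y in the clamp frame 0 to -2 mm at the start, -6 when tight. The key enters freely until its thin end is 35-45 mm past the mouth; the last 20-30 mm are driven along +x against 4-9 N, moving the jaw; then it stops hard. 12-20 N on the butt, 20-30 mm above the bed, makes it tight; it stays.
- model: Cream plaster dental model, base 58 x 62 mm, 16 high (32 with the teeth), lying loose on the clamp's bed between jaw and fence with 4 to 6 mm of play. Origin: centre of its underside; its x axis points at the jaw, its flat back to the fence.

How it is judged:
At the end, for the whole second after the job is handed in: The large key lies in the keyway, flat and in line with it within 10 degrees, its origin 26 to 50 mm before the mouth and within 10 mm of the axis, at rest and released; it presses on the jaw, and the jaw on the model, each with more than 1 N; the model lies flat within 10 degrees (x of key in the frame of clamp between -0.05 and -0.026 m and y of key in the frame of clamp between -0.01 and 0.01 m and z of key in the frame of clamp below 0.022 m and angle between the x axis of key and the x axis of clamp, either way round below 0.17 rad and angle between each of key, model's own z axis and vertical below 0.17 rad and contact force between jaw and model above 1 N and contact force between key and jaw above 1 N and linear speed of key below 0.01 m/s); the robot touches nothing.
It also fails if it takes over 43 s, if anything falls off the work surface, if the arm or the gripper's body presses on something with over 40 N, if the wrist force passes 120 N, or if a joint passes its speed limit or range.

## Robot

A 7-joint arm with a two-finger parallel gripper is mounted at the origin on a cart in front of the work surface, level with it; the furniture and walls round the work are solid. World frame = base frame: x ahead of the robot, y to its left, z up, the work surface at z = 0. Lengths are in m, angles in rad, forces in N, time in s.
With the tool pointing down it reaches from about 0.425 to 1.025 m from the base axis. Payload 9.4 kg.
Tool frame: the origin (TCP) lies midway between the tips of the shut fingers; the grasp point (between the pads) lies env.pinch_z behind it (env.pinch_z is the distance from the TCP to the grasp point, in m); z points along the fingers, y is the line along which they close (so a half turn about z gives the same grasp; the last joint's range is limited). The gripper opens to 93 mm and grips with 3 to 60 N. Pads are 15 mm wide; open, the fingers measure 128 mm over their backs; the gripper's body (75 mm by 188 mm) begins 65 mm behind the grasp point.
Start: joints at [-1.382, 0.599, -0.003, 1.599, 0.002, 0.943, -0.08], TCP at [0.19, 0.7, 0.219] pointing down, gripper open.
Joint ranges: [-2.57, 2.57], [-0.35, 1.97], [-1.29, 1.29], [0.11, 2.56], [-1.05, 4.19], [0.11, 1.86], [-2.63, 2.63]. Speed limits (rad/s): [2.22, 2.22, 3.01, 3.01, 3.14, 3.14, 3.14].

## Interface

Orientations are given as a unit quaternion [x, y, z, w].
In Python, from station import env, fingers, planner, viewer gives the robot as it stands. Calls block until the motion is done:
- env.move_ptp(position, orientation): joint-space move of the TCP to a pose.
- env.movel(position, ori=None, velocity=0.15): straight line of the TCP; ori=None keeps the orientation; velocity is the mean speed in m/s.
- env.goto_joints(angles): joint-space move.
- fingers.gripper_to(opening, grip_force=None): opening from 0.0 (shut) to 1.0 (fully open); grip_force is the grip in N (None keeps the last); returns when the fingers have stopped.
- env.pause(seconds).
- planner.inverse_kinematics(position, orientation): joint angles nearest the present ones, or None.
- env.observe(): the state.
- viewer.grab_frame(name): name is "scene" or "top" or "wrist"; returns (picture, depth): 480x640x3 uint8, red, green, blue; 480x640 float32, m along the optical axis (not along the pixel's ray), 0 where there is no reading.
- viewer.get_calibration(name): a dict with "mtx" (3x3 intrinsics, pixels), "R" (3x3) and "t" (3): a world point X has camera coordinates R X + t; the wrist camera has in their place "hand_eye" (4x4, takes a point from camera to tool coordinates, whose origin is the TCP and whose axes are the flange's). Camera axes: x right, y down, z forward; pixel columns grow to the right and rows downward; lengths in m; the calibration is good to about 2 mm. A picture is of the moment at which its call begins: read the wrist's pose just before it. get_calibration takes no time and is no camera call.
A pose or a line that the arm cannot do raises env.MotionError and nothing moves.
- env.job_done(): hands the job in; it is judged then, once.
The state is a dict: "time_s": time; "joints": joint angles; "qd": joint speeds; "effort": joint torques, N m; "ee_pos": TCP position; "tcp_rot": TCP orientation; "force": force on the tool from outside, world axes, zero at the start; "moment": the same for the moment, N m; "opening": opening from 0.0 (shut) to 1.0 (fully open); "grip_force": force on a finger pad.
Only numpy, scipy, OpenCV 4.12 (cv2) and the standard library are available. Lean on these libraries where they do the work, as an engineer would, in place of code of your own. Each camera call takes 0.05 s, during which the arm holds its last target. There are 200 camera calls.

## Working session

There is one attempt and no reset: what is moved stays moved. The work goes in short steps, each a Python script; the robot and the scene stay as the last script left them, time stands still between calls to the robot, and variables do not carry over. Pictures are saved under pics/ and viewed, at most 10 in all, crops included, and the job is handed in when it is done.

```bash
mkdir -p pics; ls; python3 - <<'E'
from station import env, fingers, planner, viewer
import cv2, numpy as np
o=env.observe(); print(o['time_s'],o['ee_pos'],o['tcp_rot'],o['opening'],env.pinch_z)
for n in('top','scene'):
    p,d=viewer.grab_frame(n); cv2.imwrite(f'pics/{n}0.png',p[:,:,::-1]); np.save(f'pics/{n}0d.npy',d)
    c=viewer.get_calibration(n); print(n,{k:np.round(v,3).tolist() for k,v in c.items()})
print(viewer.get_calibration('wrist'))
E
```

```text
pics
0.0 [0.1903283  0.69906634 0.21778061] [ 1.32479753e-01  9.91185420e-01 -7.60417364e-04 -2.67091043e-05] 0.9977692693876427 0.0188
top {'mtx': [[462.77, 0.0, 318.052], [0.0, 462.77, 235.576], [0.0, 0.0, 1.0]], 'R': [[0.014, -1.0, 0.028], [-0.994, -0.017, -0.11], [0.11, -0.026, -0.994]], 't': [-0.277, 0.536, 0.915]}
scene {'mtx': [[544.35, 0.0, 315.209], [0.0, 544.35, 244.519], [0.0, 0.0, 1.0]], 'R': [[-0.861, -0.509, 0.011], [-0.279, 0.453, -0.847], [0.426, -0.732, -0.531]], 't': [0.351, 0.314, 0.569]}
{'mtx': array([[343.32202316,   0.        , 315.55129016],
       [  0.        , 343.32202316, 236.37474843],
       [  0.        ,   0.        ,   1.        ]]), 'hand_eye': array([[ 8.52918511e-04, -9.71456667e-01, -2.37215550e-01,
         6.58799524e-02],
       [ 9.99999573e-01,  9.13187259e-04, -1.44188285e-04,
        -2.21586683e-05],
       [ 3.56694889e-04, -2.37215326e-01,  9.71457030e-01,
        -1.67594952e-01],
       [ 0.00000000e+00,  0.00000000e+00,  0.00000000e+00,
         1.00000000e+00]])}
```

View pics/top0.png

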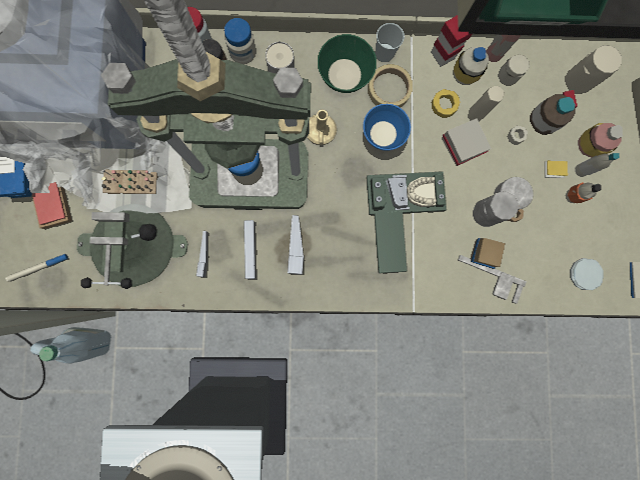

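View pics/scene0.png

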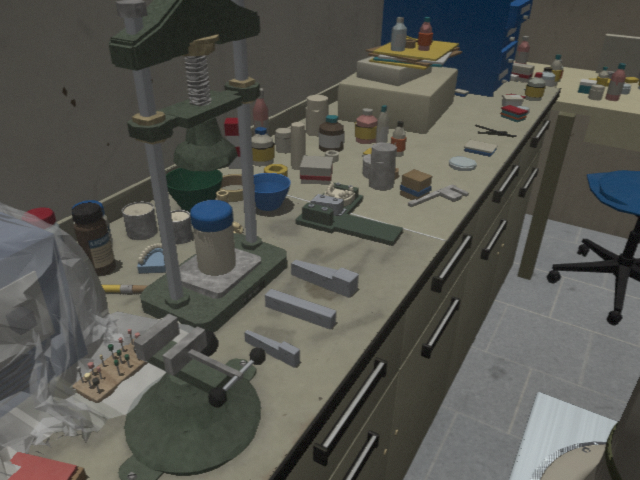

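Top view: the large key is at (296,245), head toward the robot (y≈270) and thin end up. The clamp is at (405,195), with its tongue at (390,240). The scene view confirms the key types.

```bash
cat > h.py <<'E'
import numpy as np, cv2
def ray(uv,z,c):
    R=np.array(c['R']);t=np.array(c['t'])
    uv=np.atleast_2d(uv).astype(float); d=np.c_[uv,np.ones(len(uv))]@np.linalg.inv(c['mtx']).T@R
    o=-R.T@t; return o+d*((z-o[2])/d[:,2])[:,None]
E
python3 - <<'E'
from station import viewer
from h import *
p=cv2.imread('pics/top0.png'); d=np.load('pics/top0d.npy'); c=viewer.get_calibration('top')
a=cv2.resize(p[155:285,280:460],None,fx=4.4,fy=4.4,interpolation=cv2.INTER_CUBIC); cv2.imwrite('pics/crop.png',a)
hsv=cv2.cvtColor(p,cv2.COLOR_BGR2HSV)
for uv in [(296,240),(296,268),(390,250),(390,220),(398,190),(350,250)]: print(uv,hsv[uv[1],uv[0]],p[uv[1],uv[0]])
# height map
v,u=np.mgrid[:480,:640]; cam=np.stack([(u-c['mtx'][0][2])/c['mtx'][0][0]*d,(v-c['mtx'][1][2])/c['mtx'][1][1]*d,d],-1)
X=(cam-c['t'])@np.array(c['R'])
print('z',[round(float(X[q[1],q[0],2]),4) for q in [(296,240),(296,268),(390,250),(398,190),(350,250)]])
def show(n,box,lo,hi):
    m=(X[...,2]>lo)&(X[...,2]<hi); k=np.zeros_like(m); k[box[1]:box[3],box[0]:box[2]]=1; m&=k
    P=X[m]; r=cv2.minAreaRect(P[:,:2].astype(np.float32)*1000); print(n,m.sum(),np.round(r[0],1),np.round(r[1],1),round(r[2],2)); print(np.round(cv2.boxPoints(r),1).tolist())
show('key',(278,205,320,285),.015,.045)
show('head',(278,205,320,285),.030,.045)
show('tongue',(368,215,412,280),.006,.02)
# press heights near
print('max z region x',[ (q,round(float(X[q[1],q[0],2]),3),np.round(X[q[1],q[0],:2],3).tolist()) for q in [(290,160),(288,80),(240,100),(240,160),(298,200)]])
E
```

```text
(296, 240) [105  13 203] [203 198 193]
(296, 268) [102  12 207] [207 203 197]
(390, 250) [ 69  33 109] [ 99 109  95]
(390, 220) [ 65  31 107] [ 96 107  94]
(398, 190) [105  11 181] [181 177 173]
(350, 250) [ 29  33 156] [136 155 156]
z [0.0247, 0.0341, 0.009, 0.042, -0.0003]
key 754 [ 533.7 -211.6] [142.3  50.1] 2.22
[[461.6000061035156, -189.3000030517578], [463.5, -239.39999389648438], [605.7999877929688, -233.89999389648438], [603.7999877929688, -183.8000030517578]]
head 261 [ 533.5 -216.3] [144.2  33.5] 7.24
[[459.8999938964844, -208.8000030517578], [464.1000061035156, -242.0], [607.2000122070312, -223.8000030517578], [603.0, -190.60000610351562]]
tongue 1632 [ 530.2 -422.4] [122.1  61. ] 3.83
[[467.20001220703125, -396.0], [471.29998779296875, -456.8999938964844], [593.2000122070312, -448.70001220703125], [589.0999755859375, -387.8999938964844]]
max z region x [((290, 160), 0.147, [0.666, -0.212]), ((288, 80), 0.464, [0.673, -0.219]), ((240, 100), 0.455, [0.651, -0.164]), ((240, 160), 0.252, [0.635, -0.136]), ((298, 200), 0.026, [0.615, -0.225])]
```

View pics/crop.png

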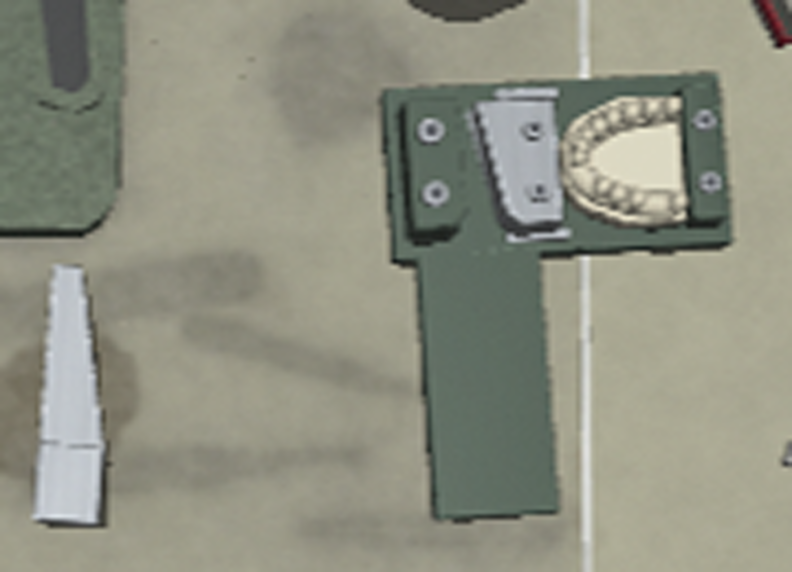

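The crop shows the key's head at its lower end with the taper on the right. The keyway opens downward onto the tongue, and the jaw is to the right of the abutment. Next I'll retract, swing clear of the press, and look from close by with the wrist camera.

```bash
python3 - <<'E'
from station import env, fingers, planner, viewer
from h import *
from scipy.spatial.transform import Rotation as Rr
o=env.observe(); q0=o['tcp_rot']
q1=[0,1,0,0]
a=[.127,.447,.26]
print(planner.inverse_kinematics(a,q0))
az=-0.5; b=[.47*np.cos(az),.47*np.sin(az),.26]; print(planner.inverse_kinematics(b,q1))
print(planner.inverse_kinematics([.49,-.215,.02],q1),planner.inverse_kinematics([.54,-.43,.04],q1))
env.move_ptp(a,q0); print(env.observe()['time_s'])
env.move_ptp(b,q1); print(env.observe()['time_s'])
env.movel([.48,-.31,.16],q1,0.25)
env.pause(.15)
o=env.observe(); p,d=viewer.grab_frame('wrist'); print(o['time_s'],o['ee_pos'],o['tcp_rot'],o['joints'],o['force'])
cv2.imwrite('pics/w1.png',p[:,:,::-1]); np.savez('pics/w1.npz',p=p,d=d,pos=o['ee_pos'],q=o['tcp_rot'])
E
```

```text
[-1.39999018  0.23414145 -0.01986515  2.12436274  0.00648806  0.78448579
 -0.11886622]
[-0.30467588  0.33129826  0.91158374  2.15053342 -0.36054054  0.81661901
  2.40308314]
[ 0.50064836  0.69717896 -0.28191902  2.16274601  0.54883357  0.34945485
  1.33145065] [ 0.84608697  0.79721182 -0.41330741  1.78448779  0.48604643  0.66252326
  1.72484587]
1.125
3.7083
4.6 [ 0.47995592 -0.30929962  0.16133209] [-4.24424185e-04  9.99999648e-01 -3.24250729e-04  6.47518199e-04] [ 0.57694187  0.49125219 -0.14731581  2.00600947  0.11462097  0.65056543
  1.92722891] [-0.36115233  0.3238102  -0.09617912]
```

View pics/w1.png

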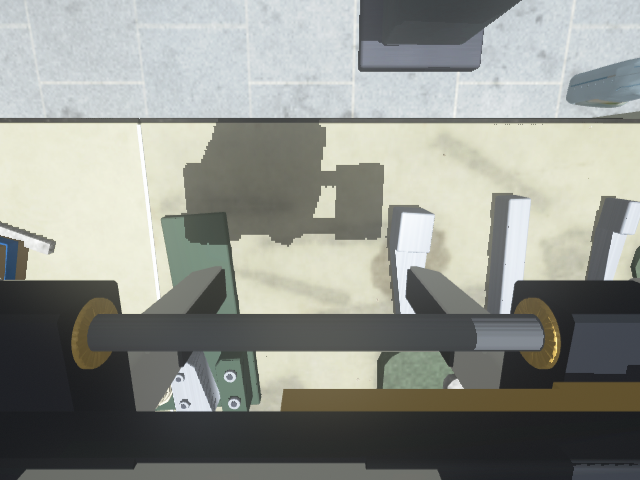

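Wrist view: the camera, on the robot side, sees the key head (410,230) and tongue (200,230), but the fingers hide everything ahead. I'll turn the tool half round so that the camera looks at the key's front and the keyway.

```bash
python3 - <<'E'
from station import env, fingers, planner, viewer
from h import *
q1=[1,0,0,0]
print(planner.inverse_kinematics([.43,-.31,.18],q1),planner.inverse_kinematics([.49,-.215,.02],q1),planner.inverse_kinematics([.54,-.43,.04],q1))
env.move_ptp([.43,-.31,.18],q1)
env.pause(.15)
o=env.observe(); p,d=viewer.grab_frame('wrist'); print(o['time_s'],o['ee_pos'],o['tcp_rot'],o['joints'],o['force'])
cv2.imwrite('pics/w2.png',p[:,:,::-1]); np.savez('pics/w2.npz',p=p,d=d,pos=o['ee_pos'],q=o['tcp_rot'])
E
```

```text
[-0.17408627  0.67420857  1.11533032  2.1222253  -0.82151096  0.87215186
 -0.12919514] [-0.04170577  0.76440443  0.53477576  2.19758459 -0.98247292  0.43788039
 -0.27256154] [ 0.08117993  0.98310925  0.91770267  1.83766982 -1.02497289  0.88406669
 -0.05567596]
6.5833 [ 0.42988785 -0.31008464  0.17993863] [ 9.99999962e-01  1.82251102e-04  3.98044154e-06 -2.06064398e-04] [-0.17327071  0.67394798  1.11456953  2.12218942 -0.82125598  0.872098
 -0.12879362] [-0.95539212 -0.90054465  0.22886129]
```

View pics/w2.png

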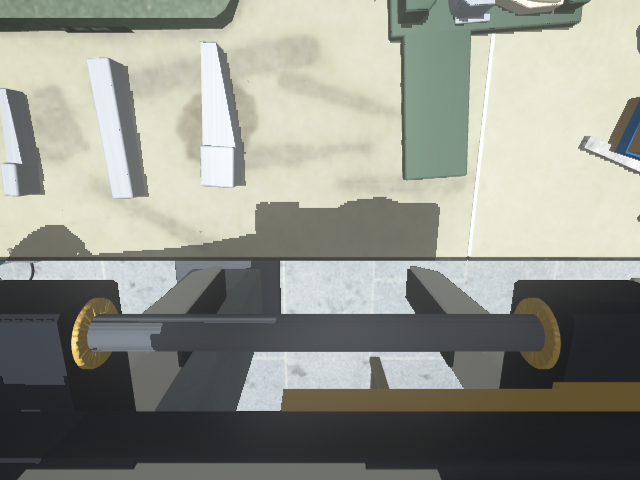

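The wrist view now shows the whole large key, with its head at (220,166) and thin end at (209,43). It also shows the tongue, with front corners at (403,179) and (466,175), and the keyway mouth at about (430,20).

```bash
cat >> h.py <<'E'
from scipy.spatial.transform import Rotation as Rot
def wcam(f,cal):
    T=np.eye(4);T[:3,:3]=Rot.from_quat(f['q']).as_matrix();T[:3,3]=f['pos']
    M=np.linalg.inv(T@cal['hand_eye']); return dict(mtx=cal['mtx'],R=M[:3,:3],t=M[:3,3])
def cloud(d,c):
    v,u=np.mgrid[:480,:640]; m=np.array(c['mtx'])
    cam=np.stack([(u-m[0,2])/m[0,0]*d,(v-m[1,2])/m[1,1]*d,d],-1); return (cam-c['t'])@np.array(c['R'])
def edges(P,axis,lo,hi,n=8):
    """left(+y)/right(-y) edge lines y=a*x+b of points P binned along x"""
    L=[];Rr=[];xs=np.linspace(lo,hi,n+1)
    for a,b in zip(xs[:-1],xs[1:]):
        y=P[(P[:,0]>=a)&(P[:,0]<b),1]
        if len(y)>3: L.append(((a+b)/2,y.max()));Rr.append(((a+b)/2,y.min()))
    f=lambda q:np.polyfit(*np.array(q).T,1)
    return f(L),f(Rr)
E
python3 - <<'E'
from station import viewer
from h import *
f=np.load('pics/w2.npz'); c=wcam(f,viewer.get_calibration('wrist')); X=cloud(f['d'],c)
def box(b): k=np.zeros((480,640),bool);k[b[1]:b[3],b[0]:b[2]]=1;return k
Z=X[...,2]
print('table',np.median(Z[box((300,100,380,180))]),'tongue',np.median(Z[box((415,80,455,160))]))
kb=box((190,35,250,192))
H=X[kb&(Z>.0305)&(Z<.04)]; S=X[kb&(Z>.021)&(Z<.0295)]
print('head',len(H),np.median(H[:,2]),H.min(0),H.max(0),H.mean(0)); print('shank',len(S),np.median(S[:,2]),S.min(0),S.max(0))
r=cv2.minAreaRect(H[:,:2].astype(np.float32)*1000); print('head rect',r)
l,rr=edges(S,0,S[:,0].min()+.012,S[:,0].max()-.006); print('shank edges',l,rr, l@[.48,1],rr@[.48,1])
tb=box((395,45,475,190)); T=X[tb&(Z>.006)&(Z<.018)]; 
l,rr=edges(T,0,T[:,0].min()+.01,T[:,0].max()-.002); print('tongue',T.min(0),T.max(0),l,rr,l@[.48,1],rr@[.48,1])
for uv in [(403,179),(466,175)]: print(uv,ray(uv,.012,c))
print('head ray corners',ray([(201,146),(202,186),(238,186),(236,147)],.034,c))
E
```

```text
table 0.001604617436149077 tongue 0.013636472395258871
head 1389 0.035393988450409926 [ 0.46396273 -0.2376251   0.03054557] [ 0.50092108 -0.20625692  0.03772717] [ 0.48264983 -0.22239386  0.03530006]
shank 2715 0.02743906947693317 [ 0.46411519 -0.23752999  0.02105872] [ 0.58573609 -0.20806792  0.02948102]
head rect ((482.3163146972656, -221.6458740234375), (30.486309051513672, 35.98745346069336), 86.77120208740234)
shank edges [ 0.13992831 -0.28692619] [ 0.11170934 -0.2926887 ] -0.21976059436050202 -0.23906821541938195
tongue [ 0.46962955 -0.45508983  0.00600079] [ 0.58851828 -0.3866051   0.0169159 ] [ 0.07473795 -0.43005731] [ 0.07091308 -0.48869507] -0.3941830978000063 -0.4546567946462647
(403, 179) [[ 0.46984461 -0.39452247  0.012     ]]
(466, 175) [[ 0.47373083 -0.4550175   0.012     ]]
head ray corners [[ 0.5000463  -0.20878081  0.034     ]
 [ 0.46493695 -0.20696689  0.034     ]
 [ 0.46497641 -0.2396328   0.034     ]
 [ 0.49922906 -0.23964911  0.034     ]]
```

```bash
cat >> h.py <<'E'
def tq(yaw): return (Rot.from_euler('z',yaw)*Rot.from_quat([1,0,0,0])).as_quat()
E
python3 - <<'E'
from station import env, fingers, planner, viewer
from h import *
from scipy.optimize import brentq
k=np.array([.4823,-.2221]); q=tq(np.radians(-3.2))
env.goto_joints([0.577,0.491,-0.147,2.006,0.115,0.651,1.927-np.pi])
print(env.observe()['time_s'],env.observe()['ee_pos'])
fingers.gripper_to(.62,30)
env.move_ptp([*k,.09],q)
env.movel([*k,.007],q,.12)
fingers.gripper_to(0.0,30)
o=env.observe(); print(o['time_s'],o['ee_pos'],o['joints'],o['opening'],o['grip_force'],o['force'])
env.movel([*k,.06],q,.12); env.pause(.1)
o=env.observe(); p,d=viewer.grab_frame('wrist'); print(o['time_s'],o['opening'],o['force'])
cv2.imwrite('pics/w3.png',p[:,:,::-1]); np.savez('pics/w3.npz',p=p,d=d,pos=o['ee_pos'],q=o['tcp_rot'])
E
```

```text
7.8333 [ 0.47893872 -0.30975711  0.16104072]
10.5167 [ 0.4824495  -0.22212813  0.00731278] [ 0.36701601  0.70620143 -0.06199515  2.18578046  0.16130693  0.25324744
 -1.46305191] 0.3205528124274127 29.990639984607697 [-0.35658378  0.68714696  5.58029619]
11.2083 0.31931067583507816 [ 0.46865463 -0.37288697 -1.69172035]
```

View pics/w3.png

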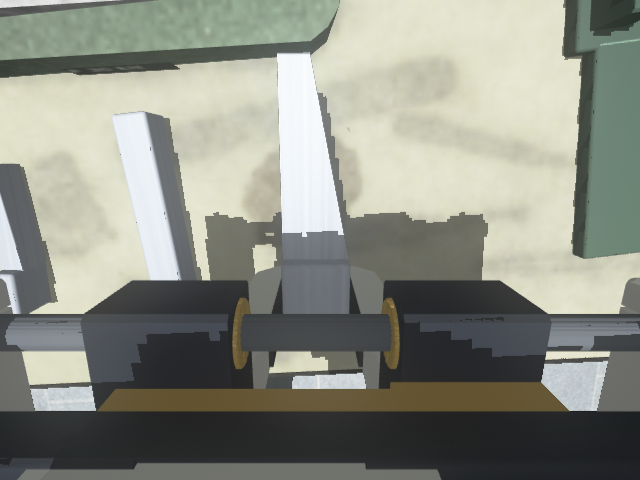

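Wrist view: the key is gripped squarely, with its thin end at (278–309,52), and it has lifted off the counter. Next I'll carry it over the tongue and check it against the keyway.

```bash
cat >> h.py <<'E'
CY=0.0715; CO=np.array([.6068,-.4203])
def cl(x,y,z=0,co=CO,yaw=CY):
    c,s=np.cos(yaw),np.sin(yaw); return [co[0]+c*x-s*y,co[1]+s*x+c*y,z]
def cinv(P,co=CO,yaw=CY):
    c,s=np.cos(yaw),np.sin(yaw); d=np.asarray(P)[...,:2]-co; return np.stack([d[...,0]*c+d[...,1]*s,-d[...,0]*s+d[...,1]*c],-1)*1000
E
python3 - <<'E'
from station import env, fingers, planner, viewer
from h import *
f=np.load('pics/w3.npz'); c=wcam(f,viewer.get_calibration('wrist'))
t=ray([(278,52),(309,52)],.079,c); print('tip rel TCP (tool-yaw frame) mm',cinv(t,np.array(f['pos'][:2]),np.radians(-3.2)))
q=tq(CY)
env.move_ptp(cl(-.122,-.001,.065),q)
env.movel(cl(-.122,-.001,.024),q,.15); env.pause(.15)
o=env.observe(); p,d=viewer.grab_frame('wrist'); print(o['time_s'],o['ee_pos'],o['opening'],o['force'],o['joints'])
cv2.imwrite('pics/w4.png',p[:,:,::-1]); np.savez('pics/w4.npz',p=p,d=d,pos=o['ee_pos'],q=o['tcp_rot'])
a=cv2.resize(p[0:290,220:500,::-1],None,fx=2,fy=2,interpolation=cv2.INTER_CUBIC); cv2.imwrite('pics/w4c.png',a)
E
```

```text
tip rel TCP (tool-yaw frame) mm [[102.70960512  14.82058695]
 [102.72159926   2.6805061 ]]
12.675 [ 0.48595673 -0.42987908  0.02497491] 0.3226850643030524 [ 0.25267569 -1.19480693 -0.173986  ] [ 0.7540229   0.7558735  -0.18138516  1.90185096  0.25856553  0.50501344
 -1.10451191]
```

View pics/w4c.png

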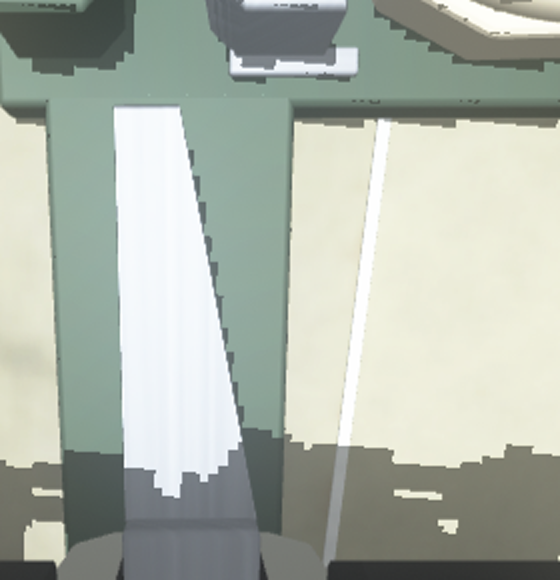

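```bash
python3 - <<'E'
from station import viewer
from h import *
f=np.load('pics/w4.npz'); c=wcam(f,viewer.get_calibration('wrist')); X=cloud(f['d'],c); Z=X[...,2]
pc=lambda L: np.array(L)/2+[220,0]
print('key in clamp',cinv(np.array(f['pos'])))
print('tongue L',cinv(ray(pc([(48,110),(55,300),(62,440)]),.012,c)).round(1).tolist())
print('tongue R',cinv(ray(pc([(291,115),(287,300),(284,430)]),.012,c)).round(1).tolist())
print('body front',cinv(ray(pc([(50,100),(290,100)]),.012,c)).round(1).tolist())
print('key tip',cinv(ray(pc([(114,107),(180,107)]),f['pos'][2]+.019,c)).round(1).tolist())
C=cinv(X)
for lo,hi,n in((.032,.045,'walls'),):
    for b,nm in(((215,0,290,40),'abut'),((320,0,395,40),'jaw')):
        k=np.zeros_like(Z,bool);k[b[1]:b[3],b[0]:b[2]]=1; P=C[k&(Z>lo)&(Z<hi)]
        for x0 in range(-4,26,3):
            y=P[(P[:,0]>=x0)&(P[:,0]<x0+3),1]
            if len(y)>3: print(nm,x0,len(y),y.min().round(1),y.max().round(1))
print('bed z',np.median(Z[60:120,335:355]))
E
```

```text
key in clamp [-121.21882977   -0.92167233]
tongue L [[-11.3, 33.7], [-55.5, 34.0], [-91.8, 33.7]]
tongue R [[-12.3, -24.7], [-55.4, -25.2], [-89.0, -25.6]]
body front [[-9.1, 33.1], [-9.0, -24.3]]
key tip [[-18.8, 14.6], [-18.8, 1.6]]
abut -4 122 21.0 39.6
abut -1 650 17.9 39.6
abut 2 27 15.6 18.3
jaw -4 68 -30.5 -11.1
jaw -1 747 -31.1 -7.9
jaw 2 26 -8.5 -5.7
bed z 0.013608769255757457
```

```bash
python3 - <<'E'
from station import env, fingers, planner, viewer
from h import *
q=tq(CY); yk=-.0015
env.movel(cl(-.115,yk,.020),q,.1)
f0=np.array(env.observe()['force'])
for x in (-.1,-.09,-.082,-.076):
    env.movel(cl(x,yk,.020),q,.08)
    df=np.array(env.observe()['force'])-f0; print(x,df.round(1))
    if np.linalg.norm(df)>8: break
o=env.observe(); print(o['time_s'],cinv(o['ee_pos']),o['ee_pos'][2])
fingers.gripper_to(.46)
env.movel(cl(x,yk,.065),q,.2)
fingers.gripper_to(0.)
env.movel(cl(x-.045,0,.065),q,.2)
env.movel(cl(x-.045,0,.030),q,.15); env.pause(.1)
o=env.observe(); p,d=viewer.grab_frame('wrist'); print(o['time_s'],o['force'],cinv(o['ee_pos']))
cv2.imwrite('pics/w5.png',p[:,:,::-1]); np.savez('pics/w5.npz',p=p,d=d,pos=o['ee_pos'],q=o['tcp_rot'])
E
```

```text
-0.1 [-0.4  0.   0.5]
-0.09 [-0.1 -1.2  0.4]
-0.082 [ 0.6 -0.4  0.3]
-0.076 [ 0.1 -0.4  1.1]
14.0917 [-75.47747881  -1.36325526] 0.020015954747034742
16.625 [ 0.32989506 -0.4302035  -0.21037171] [-1.20187609e+02 -8.71525629e-02]
```

View pics/w5.png

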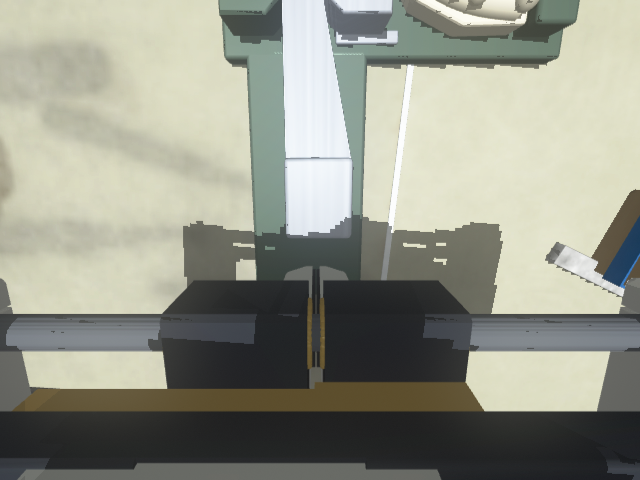

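The key lies flat in line in the keyway mouth, with its butt at (318,237) and the closed fingers behind it. Now to drive it in.

```bash
python3 - <<'E'
from station import env, fingers, planner, viewer
from h import *
q=tq(CY); f0=np.array(env.observe()['force']); ax=np.array([np.cos(CY),np.sin(CY),0])
x=-.105; env.movel(cl(x,-.0005,.030),q,.1); log=[]; peak=0
while x<-.050:
    x+= .004 if x<-.078 else .001
    env.movel(cl(x,-.0005,.030),q,.04)
    o=env.observe(); F=np.array(o['force'])-f0; a=-F@ax; log.append((round(x*1000),round(float(cinv(o['ee_pos'])[0]),1),round(a,1)))
    if a>17 or o['time_s']>33: break
print(o['time_s'],log,F.round(1))
env.pause(.2); o=env.observe(); print((-(np.array(o['force'])-f0)@ax).round(1),o['time_s'])
p,d=viewer.grab_frame('wrist'); cv2.imwrite('pics/w6.png',p[:,:,::-1]); np.savez('pics/w6.npz',p=p,d=d,pos=o['ee_pos'],q=o['tcp_rot'])
E
```

```text
23.9833 [(-101, -101.0, np.float64(-0.5)), (-97, -96.8, np.float64(-0.8)), (-93, -92.6, np.float64(-0.1)), (-89, -89.5, np.float64(2.1)), (-85, -86.2, np.float64(4.7)), (-81, -82.1, np.float64(5.3)), (-77, -78.0, np.float64(5.5)), (-76, -77.3, np.float64(5.5)), (-75, -76.3, np.float64(6.0)), (-74, -75.4, np.float64(6.3)), (-73, -74.4, np.float64(6.3)), (-72, -73.4, np.float64(5.5)), (-71, -72.4, np.float64(6.2)), (-70, -71.4, np.float64(6.3)), (-69, -70.4, np.float64(5.9)), (-68, -69.6, np.float64(5.6)), (-67, -68.7, np.float64(6.3)), (-66, -67.6, np.float64(6.7)), (-65, -66.7, np.float64(6.8)), (-64, -65.6, np.float64(6.4)), (-63, -64.6, np.float64(6.0)), (-62, -63.9, np.float64(6.5)), (-61, -63.5, np.float64(8.2)), (-60, -63.2, np.float64(10.6)), (-59, -62.9, np.float64(12.1)), (-58, -62.8, np.float64(13.7)), (-57, -62.6, np.float64(16.3)), (-56, -62.4, np.float64(17.7))] [-17.7  -0.1  10.6]
18.4 24.1833
```

View pics/w6.png

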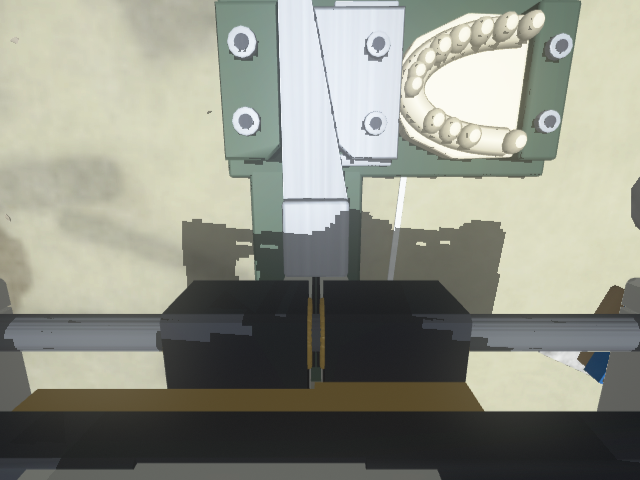

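The key is seated: the jaw bears on the model at (405,90), the model is against the fence at (525,80), and the force rose to 18 N at a hard stop. I'll back off, check and hand in.

```bash
python3 - <<'E'
from station import env, fingers, planner, viewer
from h import *
q=tq(CY)
env.movel(cl(-.085,-.0005,.030),q,.1); env.movel(cl(-.085,0,.07),q,.15); env.pause(.2)
o=env.observe(); p,d=viewer.grab_frame('wrist'); f=dict(pos=o['ee_pos'],q=o['tcp_rot'])
c=wcam(f,viewer.get_calibration('wrist')); X=cloud(d,c); C=cinv(X); Z=X[...,2]
k=(Z>.041)&(Z<.052)&(C[...,0]>-75)&(C[...,0]<-8)&(abs(C[...,1])<25)
P=C[k]; r=cv2.minAreaRect(P.astype(np.float32)); print('head',k.sum(),r,P.min(0),P.max(0),'z',np.median(Z[k]),o['force'],o['time_s'])
x0=P[:,0].max()-18; print('key x',x0)
if k.sum()>200 and -47<x0<-29: print(env.job_done())
else: cv2.imwrite('pics/w7.png',p[:,:,::-1])
E
```

```text
head 3585 ((-31.170698165893555, -0.34508800506591797), (45.56557083129883, 30.028535842895508), 0.1439419984817505) [-53.9396401  -15.41079339] [-8.36913911 14.66095476] z 0.04743910214799303 [ 0.08175902 -0.07084521 -0.02838587] 25.2917
key x -26.369139109631472
```

The butt measures -54 mm, so the key origin is about -36 mm, in line and flat. That agrees with the tool stopping at -62.4. The -26 figure came from shank points leaking into the height band.

```bash
python3 -c "
from station import env
print(env.job_done())"
```

```text
the job is handed in; nothing more can be done
None
```

The job is handed in at about 25 s of the 43 s allowed: the large key is driven into the keyway to a hard stop at 18 N, its origin about 36 mm before the mouth, with the jaw against the model, the model against the fence and the robot clear (the jaw and model contact forces were not measured, and no verdict was returned).

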